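# Ready the priming station: extractor on, primer open, brackets hung

## Task

Get the priming corner ready for the lesson. First switch on the extractor by pressing its three round keys one at a time: the largest, then the smallest, then the medium one; after that open the primer bottle, pressing its child-resistant cap down while turning it past the ratchet, and stand the cap upright, open side down, in the steel tray. Hang every pipe bracket standing on the bench by its pipe hole on the drying rack, one to a peg and left hanging still; this may be done before, between or after the other steps.

Things in the scene. Friction and masses are not known exactly. Their poses are not given: they have to be found in the camera images.
- bottle: grey primer bottle, 80 mm across, bolted upright to the bench in a clamp with a 110 mm round foot; it cannot move. Neck top 120 mm above its origin (centre of the clamp foot's underside, on the bench); the bottle's axis is z, through the origin.
- cap: black ribbed round child-resistant cap on the bottle, 54 mm across, 42 mm tall, straight sides, 50 g. Origin: centre of its open underside, 103 mm above the bench while on the bottle; z up through its closed top. Pulled or turned unpressed it stays locked; once pressed and turned (see cap_spring) it lifts straight off and is loose.
- cap_spring (a joint): how far the cap presses the spring under it: 0 (at rest, or cap off) to 0.007 m (bottomed); 4 N to start, 12 N at the bottom. To open: press the cap at least 5 mm, hold it down and turn it counter-clockwise seen from above by 60 to 120 degrees (about a quarter turn), then lift. Clockwise it meets a stop at once.
- tray: shallow square steel tray fixed to the bench, 130 x 130 mm, 15 mm high, walls and floor 4 mm; origin: centre of its underside. For the cap.
- key_large (a joint): travel of the largest of three round grey keys in a row on the extractor's control box, 0 (up) to 0.006 m (down); 40 mm across; springs back; 5 N to press fully, counts from 0.004 m. Keys stand 66 mm apart, their order changes from start to start: go by size.
- key_small (a joint): travel of the smallest key, 18 mm across; as key_large.
- key_medium (a joint): travel of the medium key, 28 mm across; as key_large.
- key_large_top (a point): centre of the large key's top face, 68 mm above the bench when up; a key stands 6 mm proud of its 12 mm high black collar, which is 8 mm wider than the key all round.
- key_small_top (a point): centre of the small key's top face, likewise.
- key_medium_top (a point): centre of the medium key's top face, likewise.
- peg1 (a point): peg 1 of four (1 is at the robot's left). The point is on the peg's axis, 35 mm out from the bar, about 31 mm short of the tip, 176 mm above the bench. Site axes: +x towards the bar, y along the bar, z up.
- peg2 (a point): peg 2 of four (1 is at the robot's left). The point is on the peg's axis, 35 mm out from the bar, about 31 mm short of the tip, 176 mm above the bench. Site axes: +x towards the bar, y along the bar, z up.
- peg3 (a point): peg 3 of four (1 is at the robot's left). The point is on the peg's axis, 35 mm out from the bar, about 31 mm short of the tip, 176 mm above the bench. Site axes: +x towards the bar, y along the bar, z up.
- peg4 (a point): peg 4 of four (1 is at the robot's left). The point is on the peg's axis, 35 mm out from the bar, about 31 mm short of the tip, 176 mm above the bench. Site axes: +x towards the bar, y along the bar, z up.
- rack: fixed drying rack: a steel bar along y, its top 177 mm above the bench, on two posts 150 mm to either side; origin on the bench below the middle of the bar. Four straight round pegs 80 mm apart, 8 mm thick, 65 mm long, point from the bar towards the robot (the rack's -x), rising 10 degrees towards the free tip. Nothing stands above the bar.
- bracket1: pipe-support bracket, one of up to four alike (3 or 4 are there; None if absent), bare steel, about 200 g, standing loose. Inverted T: foot 56 (x) x 60 (y) x 8 mm thick; from its middle an upright plate 8 mm thick (x), 50 mm wide (y), its top 115 mm above the underside. Origin: centre of the underside; z up. Pinch the plate across its thickness at the top edge, above the hole.
- bracket1_hole (a point): centre of the pipe hole of bracket 1: 24 mm, through the plate along x, 60 mm above the underside, in the middle of the width; axes as the bracket's.
- bracket2: bracket 2, same as bracket1.
- bracket2_hole (a point): centre of the pipe hole of bracket 2: 24 mm, through the plate along x, 60 mm above the underside, in the middle of the width; axes as the bracket's.
- bracket3: bracket 3, same as bracket1.
- bracket3_hole (a point): centre of the pipe hole of bracket 3: 24 mm, through the plate along x, 60 mm above the underside, in the middle of the width; axes as the bracket's.
- bracket4: bracket 4, same as bracket1.
- bracket4_hole (a point): centre of the pipe hole of bracket 4: 24 mm, through the plate along x, 60 mm above the underside, in the middle of the width; axes as the bracket's.

How it is judged:
On the way, in this order (a step that is already met when the one before it is completed fails the run):
1. the large key is pressed (value of joint key_large above 0.004 m), for 0.05 s.
2. the small key is pressed (value of joint key_small above 0.004 m), for 0.05 s.
3. the medium key is pressed (value of joint key_medium above 0.004 m), for 0.05 s.
4. the cap on the bottle is held pressed down while turned past its ratchet (value of joint cap_spring above 0.0035 m and horizontal distance between cap and bottle below 0.01 m and angle between the x axis of cap and the x axis of bottle, either way round above 0.6 rad), for 0.05 s.
5. the cap is lifted off the bottle (distance between cap and bottle above 0.135 m), for 0.05 s.
At the end, for the whole second after the job is handed in: Each bracket hangs at rest by its hole on a peg of its own, within 13 mm sideways and 32 mm along of that peg's point, leaning under 0.35 rad; the cap stands upright (0.15 rad) and still on the tray floor within 50 mm of its centre; all keys up (below 2 mm) (((y of bracket1_hole in the frame of peg1 between -0.013 and 0.013 m and x of bracket1_hole in the frame of peg1 between -0.032 and 0.032 m and z of bracket1_hole in the frame of peg1 between -0.024 and 0.006 m) or (y of bracket1_hole in the frame of peg2 between -0.013 and 0.013 m and x of bracket1_hole in the frame of peg2 between -0.032 and 0.032 m and z of bracket1_hole in the frame of peg2 between -0.024 and 0.006 m) or (y of bracket1_hole in the frame of peg3 between -0.013 and 0.013 m and x of bracket1_hole in the frame of peg3 between -0.032 and 0.032 m and z of bracket1_hole in the frame of peg3 between -0.024 and 0.006 m) or (y of bracket1_hole in the frame of peg4 between -0.013 and 0.013 m and x of bracket1_hole in the frame of peg4 between -0.032 and 0.032 m and z of bracket1_hole in the frame of peg4 between -0.024 and 0.006 m)) and angle between each of bracket1, bracket2, bracket3, bracket4's own z axis and vertical below 0.35 rad and linear speed of each of bracket1, bracket2, bracket3, bracket4 below 0.04 m/s and ((y of bracket2_hole in the frame of peg1 between -0.013 and 0.013 m and x of bracket2_hole in the frame of peg1 between -0.032 and 0.032 m and z of bracket2_hole in the frame of peg1 between -0.024 and 0.006 m) or (y of bracket2_hole in the frame of peg2 between -0.013 and 0.013 m and x of bracket2_hole in the frame of peg2 between -0.032 and 0.032 m and z of bracket2_hole in the frame of peg2 between -0.024 and 0.006 m) or (y of bracket2_hole in the frame of peg3 between -0.013 and 0.013 m and x of bracket2_hole in the frame of peg3 between -0.032 and 0.032 m and z of bracket2_hole in the frame of peg3 between -0.024 and 0.006 m) or (y of bracket2_hole in the frame of peg4 between -0.013 and 0.013 m and x of bracket2_hole in the frame of peg4 between -0.032 and 0.032 m and z of bracket2_hole in the frame of peg4 between -0.024 and 0.006 m)) and ((y of bracket3_hole in the frame of peg1 between -0.013 and 0.013 m and x of bracket3_hole in the frame of peg1 between -0.032 and 0.032 m and z of bracket3_hole in the frame of peg1 between -0.024 and 0.006 m) or (y of bracket3_hole in the frame of peg2 between -0.013 and 0.013 m and x of bracket3_hole in the frame of peg2 between -0.032 and 0.032 m and z of bracket3_hole in the frame of peg2 between -0.024 and 0.006 m) or (y of bracket3_hole in the frame of peg3 between -0.013 and 0.013 m and x of bracket3_hole in the frame of peg3 between -0.032 and 0.032 m and z of bracket3_hole in the frame of peg3 between -0.024 and 0.006 m) or (y of bracket3_hole in the frame of peg4 between -0.013 and 0.013 m and x of bracket3_hole in the frame of peg4 between -0.032 and 0.032 m and z of bracket3_hole in the frame of peg4 between -0.024 and 0.006 m)) and ((y of bracket4_hole in the frame of peg1 between -0.013 and 0.013 m and x of bracket4_hole in the frame of peg1 between -0.032 and 0.032 m and z of bracket4_hole in the frame of peg1 between -0.024 and 0.006 m) or (y of bracket4_hole in the frame of peg2 between -0.013 and 0.013 m and x of bracket4_hole in the frame of peg2 between -0.032 and 0.032 m and z of bracket4_hole in the frame of peg2 between -0.024 and 0.006 m) or (y of bracket4_hole in the frame of peg3 between -0.013 and 0.013 m and x of bracket4_hole in the frame of peg3 between -0.032 and 0.032 m and z of bracket4_hole in the frame of peg3 between -0.024 and 0.006 m) or (y of bracket4_hole in the frame of peg4 between -0.013 and 0.013 m and x of bracket4_hole in the frame of peg4 between -0.032 and 0.032 m and z of bracket4_hole in the frame of peg4 between -0.024 and 0.006 m)) and distance between bracket1_hole and bracket2_hole above 0.045 m and distance between each of bracket1_hole, bracket2_hole and bracket3_hole above 0.045 m and distance between each of bracket1_hole, bracket2_hole, bracket3_hole and bracket4_hole above 0.045 m and horizontal distance between cap and tray below 0.05 m and z of cap in the frame of tray between 0.001 and 0.01 m and angle between cap's own z axis and vertical below 0.15 rad and linear speed of cap below 0.02 m/s and value of joint each of key_large, key_small, key_medium below 0.002 m); the robot touches nothing.
It fails at once if two keys pressed at the same time (value of joint each of key_large, key_small above 0.003 m or value of joint each of key_large, key_medium above 0.003 m or value of joint each of key_small, key_medium above 0.003 m).
Of bracket1, bracket2, bracket3, bracket4 only 3 to 4 are there at a start; the rules pass over those that are not, and their reading is None.
At some moment in a run one of bracket1, bracket2, bracket3, bracket4 may be knocked a few centimetres aside while the robot is not near it.
It also fails if it takes over 208 s, if anything falls off the work surface, if the arm or the gripper's body presses on something with over 40 N, if the wrist force passes 120 N, or if a joint passes its speed limit or range.

## Robot

A 6-joint arm with a two-finger parallel gripper is mounted at the origin on the work surface. World frame = base frame: x ahead of the robot, y to its left, z up, the work surface at z = 0. Lengths are in m, angles in rad, forces in N, time in s.
With the tool pointing down it reaches from about 0.35 to 0.875 m from the base axis. Payload 4.2 kg.
Tool frame: the origin (TCP) lies midway between the tips of the shut fingers; the grasp point (between the pads) lies 19 mm behind it; z points along the fingers, y is the direction in which the jaws open and shut (so a half turn about z gives the same grasp; the last joint's range is limited). The gripper opens to 85 mm and grips with 20 to 120 N. Pads are 22 mm wide; open, the fingers measure 114 mm over their backs; the gripper's body (76 mm by 85 mm) begins 54 mm behind the grasp point. The pads swing forward as they close: fully open they stand 13 mm farther back than shut.
Start: joints at [-0.853, 0.385, 0.008, 0, -1.194, -0.259], TCP at [0.277, -0.56, 0.231] pointing down, gripper open.
Joint ranges: [-3.14, 3.14], [-1.21, 2.06], [-1.07, 1.41], [-3.16, 2.05], [-2.99, -0.16], [-3.1, 3.1]. Speed limits (rad/s): [2.79, 2.79, 3.14, 3.14, 3.14, 3.14].

## Interface

Orientations are given as a unit quaternion [w, x, y, z].
In Python, from bench import env, vision gives the robot as it stands. Calls block until the motion is done:
- env.goto(position, orientation): joint-space move of the TCP to a pose.
- env.movel(position, rotation=None, velocity=0.15, until_force=None): straight line of the TCP; rotation=None keeps the orientation; velocity is the mean speed in m/s. With until_force (N) it stops when the force on the tool has changed by that much, and returns True; else False.
- env.set_joints(angles): joint-space move.
- env.open_jaws() and env.gripper_close(): open the fingers fully, or close them until they stop; the grip force is fixed at half the most.
- env.wait(seconds).
- env.inverse_kinematics(position, orientation): joint angles nearest the present ones, or None.
- vision.camera(name): name is "scene" or "top" or "wrist"; returns the picture (420x560x3 uint8, blue, green, red); there is no depth.
- vision.get_calibration(name): a dict with "fx", "fy", "cx", "cy" (pixels), "dist" ([k1, k2, p1, p2, k3] as OpenCV has them; the pictures are not rectified), "R" (3x3) and "t" (3): a world point X has camera coordinates R X + t. Camera axes: x right, y down, z forward; pixel columns grow to the right and rows downward; lengths in m; the calibration is good to about 2 mm. A picture is of the moment at which its call begins: read the wrist's pose just before it. get_calibration takes no time and is no camera call; for the wrist camera it gives the pose at the moment of the call.
A pose or a line that the arm cannot do raises env.IKError and nothing moves.
- env.finish_job(): hands the job in, once; it reports no verdict.
Readings, each from a call of its own:
- env.get_time_s(): time.
- env.get_joint_pos(): joint angles.
- env.get_qvel(): joint speeds.
- env.get_tau(): joint torques, N m.
- env.get_tool_pos(): TCP position.
- env.get_orientation(): TCP orientation.
- env.get_wrist_force(): force on the tool from outside, world axes, zero at the start.
- env.get_ft_torque(): the same for the moment, N m.
- env.get_opening(): finger opening in m.
Only numpy, scipy, OpenCV 4.12 (cv2) and the standard library are available. Lean on these libraries where they do the work, as an engineer would, in place of code of your own. Each camera call takes 0.05 s, during which the arm holds its last target. There are 200 camera calls.

## Working session

There is one attempt and no reset: what is moved stays moved. The work goes in short steps, each a Python script; the robot and the scene stay as the last script left them, time stands still between calls to the robot, and variables do not carry over. Pictures are saved under pics/ and viewed, about 12 in all and at most 16, crops included, and the job is handed in when it is done.

```bash
ls; mkdir -p pics; python3 - <<'E'
from bench import env, vision
import cv2
for n in ("scene","top"):
    im=vision.camera(n); cv2.imwrite(f"pics/{n}0.png",im)
    c=vision.get_calibration(n); print(n,c)
print(env.get_time_s(),env.get_orientation(),env.get_tool_pos(),env.get_opening())
E
```

```text
pics
scene {'fx': 521.1751146470176, 'fy': 521.1751146470176, 'cx': 277.57402179309054, 'cy': 212.62638951165016, 'dist': array([-0.14102137,  0.        ,  0.        ,  0.        ,  0.        ]), 'R': array([[ 0.63726772,  0.77064031,  0.00183452],
       [ 0.67177949, -0.55434684, -0.49133685],
       [-0.37762702,  0.31434551, -0.8709677 ]]), 't': array([-0.32314832, -0.32015837,  1.60073617])}
top {'fx': 422.43700581066753, 'fy': 422.43700581066753, 'cx': 285.84410230329127, 'cy': 206.88629266767163, 'dist': array([0.02718369, 0.        , 0.        , 0.        , 0.        ]), 'R': array([[-0.02286209, -0.99966365,  0.01224344],
       [-0.9952024 ,  0.02159134, -0.09542531],
       [ 0.09512886, -0.01436632, -0.9953613 ]]), 't': array([-0.01207304,  0.56915747,  1.03189841])}
0.1 [-2.83477846e-04 -2.27332138e-01  9.73816794e-01  9.33100594e-04] [ 0.27658941 -0.55989347  0.23034553] 0.08519473355543632
```

```bash
python3 - <<'E'
import cv2
for n in ("scene","top"):
    im=cv2.imread(f"pics/{n}0.png"); cv2.imwrite(f"pics/{n}0b.png",cv2.resize(im,(800,600),interpolation=cv2.INTER_CUBIC))
E
```

```text
(no output)
```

View pics/top0b.png

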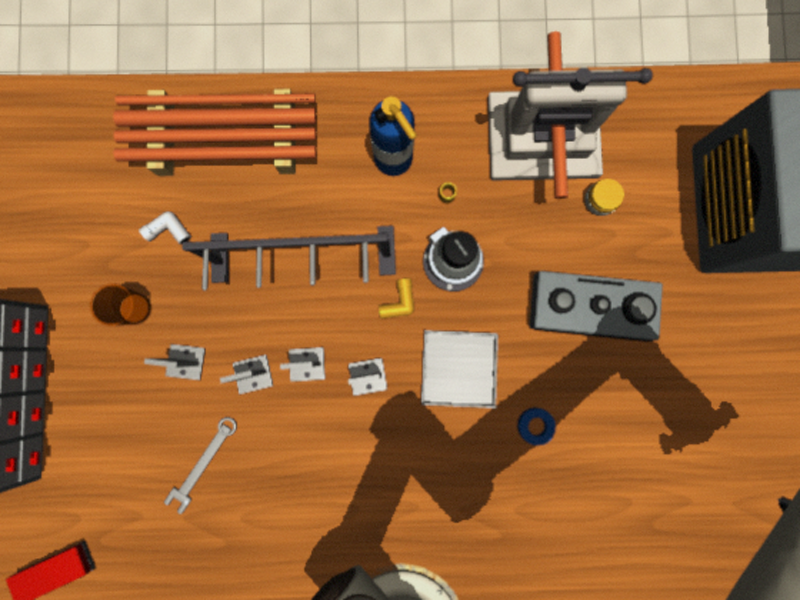

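View pics/scene0b.png

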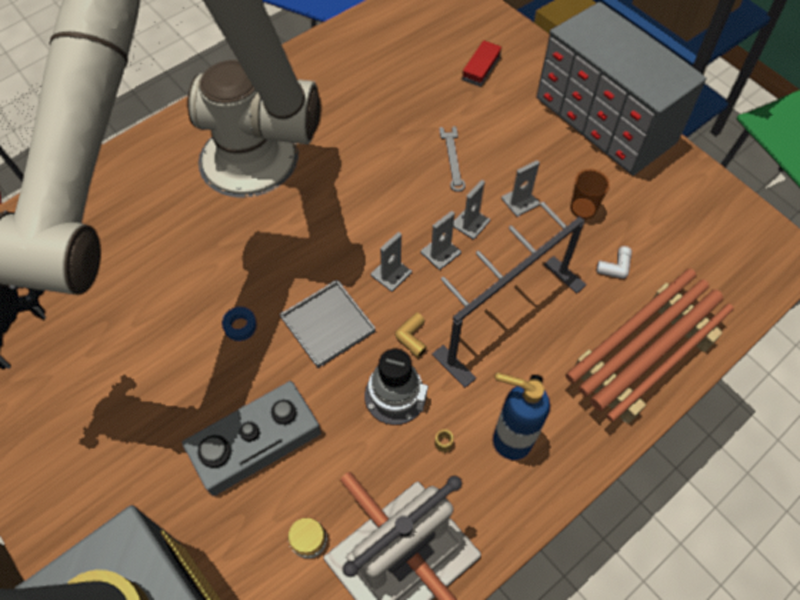

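Top view: four brackets standing at about (183,362), (252,374), (304,364) and (366,376). The rack bar runs from (185,245) to (392,237), with the cap at (460,250) and the tray at (460,368). The keys are medium (562,300), small (600,305) and large (640,308). I'll get rough positions from these, then look closer with the wrist camera.

```bash
cat > h.py <<'E'
import numpy as np, cv2, time
from bench import env, vision
from scipy.spatial.transform import Rotation as Ro
def w(px,z,cal,s=1.0):
    K=np.array([[cal['fx'],0,cal['cx']],[0,cal['fy'],cal['cy']],[0,0,1]])
    u=cv2.undistortPoints(np.array([[px]],float)*s,K,np.array(cal['dist']))[0,0]
    R=np.array(cal['R']);o=-R.T@cal['t'];d=R.T@np.array([u[0],u[1],1]); return o+d*(z-o[2])/d[2]
def proj(X,cal):
    K=np.array([[cal['fx'],0,cal['cx']],[0,cal['fy'],cal['cy']],[0,0,1]])
    return cv2.projectPoints(np.atleast_2d(np.array(X,float)),cv2.Rodrigues(np.array(cal['R']))[0],np.array(cal['t']),K,np.array(cal['dist']))[0][:,0]
def q(yaw):
    """tool down; yaw = direction of tool y (jaw axis) from world x"""
    y=np.array([np.cos(yaw),np.sin(yaw),0]);z=np.array([0,0,-1.]);x=np.cross(y,z)
    a=Ro.from_matrix(np.c_[x,y,z]).as_quat(); return a[[3,0,1,2]]
E
python3 - <<'E'
from h import *
c=vision.get_calibration('top')
for n,p,z in [('L',(640,306),.068),('S',(600,304),.068),('M',(562,299),.068),('cap',(461,249),.145),('tray',(460,369),.01),
 ('p1base',(207,246),.17),('p1tip',(205,288),.182),('p2tip',(259,286),.182),('p3tip',(312,283),.182),('p4tip',(365,280),.182),('p4base',(363,240),.17),
 ('b1foot',(186,362),.008),('b2foot',(253,374),.008),('b3foot',(307,364),.008),('b4foot',(367,377),.008)]:
    print(n,w(p,z,c,.7).round(3))
cw=vision.get_calibration('wrist'); R=np.array(cw['R']); o=-R.T@cw['t']
T=Ro.from_quat(np.roll(env.get_orientation(),-1)).as_matrix(); print(cw['fx'],cw['cx'],cw['cy'],cw['dist'],'cam in tool',T.T@(o-env.get_tool_pos()),'\n',(T.T@R.T).round(3))
for yaw in (0,np.pi/2,np.pi): 
    s=env.inverse_kinematics([.5,.1,.3],q(yaw)); print(yaw,None if s is None else np.round(s,2))
E
```

```text
L [ 0.539 -0.414  0.068]
S [ 0.544 -0.347  0.068]
M [ 0.553 -0.283  0.068]
cap [ 0.629 -0.107  0.145]
tray [ 0.438 -0.113  0.01 ]
p1base [0.637 0.281 0.17 ]
p1tip [0.572 0.28  0.182]
p2tip [0.573 0.2   0.182]
p3tip [0.576 0.121 0.182]
p4tip [0.579 0.042 0.182]
p4base [0.642 0.045 0.17 ]
b1foot [0.462 0.368 0.008]
b2foot [0.438 0.251 0.008]
b3foot [0.453 0.156 0.008]
b4foot [0.428 0.051 0.008]
343.3780170397223 281.7629119233411 209.16168842488372 [-0.00339427  0.          0.          0.          0.        ] cam in tool [ 0.06533275 -0.00066088 -0.14246922] 
 [[ 0.001 -0.966 -0.258]
 [ 1.     0.     0.001]
 [-0.    -0.258  0.966]]
0 [ 0.52  0.14 -0.15  0.   -1.28  2.63]
1.5707963267948966 [ 0.52  0.14 -0.15  0.   -1.28 -2.09]
3.141592653589793 [ 0.52  0.14 -0.15  0.   -1.28 -0.52]
```

```bash
cat > s1.py <<'E'
from h import *
Q=q(np.pi)
keys=dict(L=(.539,-.414),S=(.544,-.347),M=(.553,-.283))
env.gripper_close()
env.goto([.52,-.40,.25],Q)
for k in 'LSM':
    x,y=keys[k]
    env.goto([x,y,.10],Q)
    if k=='L': env.wait(.2)
    f0=env.get_wrist_force()
    hit=env.movel([x,y,.0600],velocity=.025,until_force=9)
    env.wait(.15)
    print(k,hit,env.get_tool_pos().round(4),(env.get_wrist_force()-f0).round(1),env.get_time_s())
    env.movel([x,y,.10],velocity=.1)
    if k=='L':
        pass
env.goto([.55,-.2,.28],Q)
env.goto([.56,-.13,.33],Q); env.wait(.3)
import pickle
cal=vision.get_calibration('wrist'); im=vision.camera('wrist'); pickle.dump(cal,open('w1.pkl','wb')); cv2.imwrite('pics/w1.png',im)
cv2.imwrite('pics/w1b.png',cv2.resize(im,(800,600),interpolation=cv2.INTER_CUBIC))
print(env.get_time_s(),env.get_opening())
E
python3 s1.py
```

```text
L True [ 0.5389 -0.414   0.0662] [-1.2  1.2  4. ] 4.2583
S True [ 0.5439 -0.3469  0.0662] [0.5 1.1 4. ] 6.5333
M True [ 0.5529 -0.2829  0.0662] [-1.   1.2  5.2] 8.8
10.9 -5.3713158529213044e-05
```

The presses stopped on the contact transient, about 2 mm into the travel. I'll repeat all three in order, this time to a set depth.

```bash
cat > s2.py <<'E'
from h import *
Q=q(np.pi)
keys=dict(L=(.539,-.414),S=(.544,-.347),M=(.553,-.283))
env.goto([.55,-.3,.2],Q)
for k in 'LSM':
    x,y=keys[k]
    env.goto([x,y,.09],Q)
    env.wait(.1)
    f0=env.get_wrist_force()
    env.movel([x,y,.0700],velocity=.1)
    for z in (.0655,.064,.0628,.062):
        hit=env.movel([x,y,z],velocity=.02,until_force=30); env.wait(.1)
        f=(env.get_wrist_force()-f0); print(k,hit,env.get_tool_pos()[2].round(4),f.round(1))
        if f[2]>14: break
    env.wait(.15)
    env.movel([x,y,.09],velocity=.1)
print(env.get_time_s())
E
python3 s2.py
```

```text
L False 0.0662 [0.6 4.5 5.7]
L False 0.0661 [-0.5  5.7 10.7]
L False 0.066 [-2.7  6.7 14.6]
S False 0.0662 [-2.  -2.9  4. ]
S False 0.066 [-4.5 -1.9 11.5]
S False 0.0659 [-5.3 -1.5 16.4]
M False 0.0661 [-2.9 -2.5  5.4]
M False 0.066 [-5.4 -0.3 11. ]
M False 0.0659 [-5.8  0.7 16.5]
19.7917
```

View pics/w1b.png

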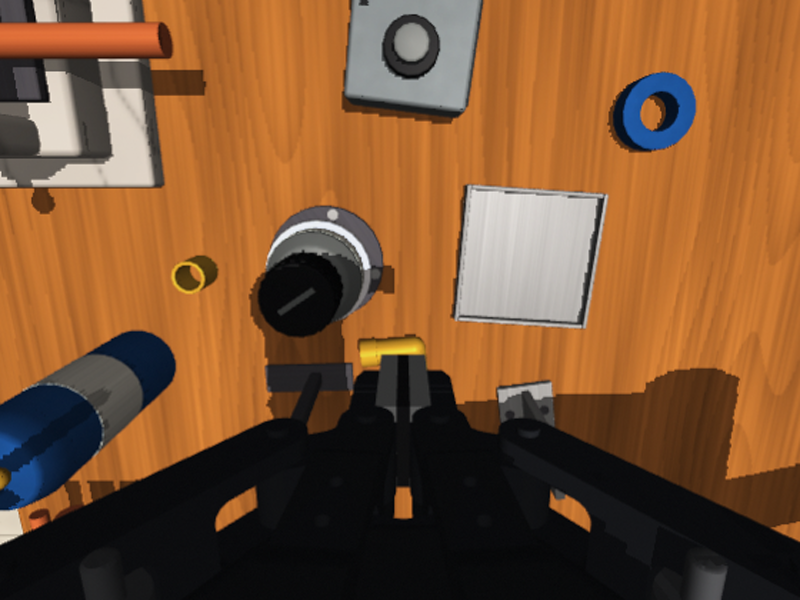

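The keys stop hard at TCP z≈0.066. I'll log force against height on the large key to see whether that is the bottom of its travel.

```bash
cat > s3.py <<'E'
from h import *
Q=q(np.pi)
x,y=.539,-.414
env.goto([x,y,.09],Q); env.wait(.2)
f0=env.get_wrist_force()
for z in np.arange(.080,.0645,-.001):
    env.movel([x,y,z],velocity=.03); env.wait(.1)
    print(z.round(4),env.get_tool_pos()[2].round(4),(env.get_wrist_force()-f0).round(1),end='; ')
cal=vision.get_calibration('wrist'); im=vision.camera('wrist'); cv2.imwrite('pics/w2.png',cv2.resize(im[150:420,130:430],(800,600),interpolation=cv2.INTER_CUBIC)) if 0 else cv2.imwrite('pics/w2.png',cv2.resize(im,(800,600),interpolation=cv2.INTER_CUBIC))
env.movel([x,y,.09],velocity=.1)
print(env.get_time_s())
E
python3 s3.py
```

```text
0.08 0.0801 [-0.4  0.9 -0.8]; 0.079 0.079 [-0.3  0.4 -0.3]; 0.078 0.078 [-0.1  0.3 -0.6]; 0.077 0.077 [-0.4  0.  -1.6]; 0.076 0.076 [-0.7 -0.1 -0.3]; 0.075 0.075 [ 0.2  0.2 -0.2]; 0.074 0.074 [-0.1  0.7 -0.3]; 0.073 0.073 [ 0.1 -0.1 -0.8]; 0.072 0.0722 [0.7 0.5 0.5]; 0.071 0.0713 [ 0.6 -0.2  0.7]; 0.07 0.0702 [0.1 0.2 1.5]; 0.069 0.0692 [ 0.4 -0.6  2.2]; 0.068 0.0681 [-0.2  0.5  3.1]; 0.067 0.0672 [ 1.7 -0.4  3.6]; 0.066 0.0662 [0.1 0.9 4.4]; 0.065 0.0661 [0.5 1.6 7.1]; 26.8667
```

The large key engages at 0.0724 and bottoms at 0.0662, with 6 mm of linear travel between. So the tips reach about 4 mm below the TCP reading, and the earlier presses did go all the way in the right order. Next is the cap. In the wrist picture its top is centred at (300,293), and the tray rim corners are at (467,186), (606,194), (587,327) and (457,319).

```bash
cat > s4.py <<'E'
from h import *
import pickle
cal=pickle.load(open('w1.pkl','rb')); s=.7
print('cap',w((300,293),.145,cal,s).round(4))
t=[w(p,.015,cal,s) for p in [(467,186),(606,194),(587,327),(457,319)]]
print('tray',np.mean(t,0).round(4),np.round(t,3).tolist())
print('M key',w((410,42),.068,cal,s).round(4))
c=np.array(w((300,293),.145,cal,s))
env.open_jaws()
env.goto([c[0]-.02,c[1]-.0,.32],q(np.pi/2)); env.wait(.3)
print(env.get_joint_pos().round(3))
cal=vision.get_calibration('wrist'); im=vision.camera('wrist'); pickle.dump(cal,open('w3.pkl','wb')); cv2.imwrite('pics/w3.png',cv2.resize(im,(800,600),interpolation=cv2.INTER_CUBIC))
print(env.get_time_s())
E
python3 s4.py
```

```text
cap [ 0.6296 -0.1136  0.145 ]
tray [ 0.4394 -0.1134  0.015 ] [[0.5, -0.18, 0.015], [0.373, -0.173, 0.015], [0.378, -0.046, 0.015], [0.506, -0.054, 0.015]]
M key [ 0.5533 -0.2873  0.068 ]
[ 0.076  0.333  0.149  0.    -1.388 -1.647]
29.7917
```

View pics/w3.png

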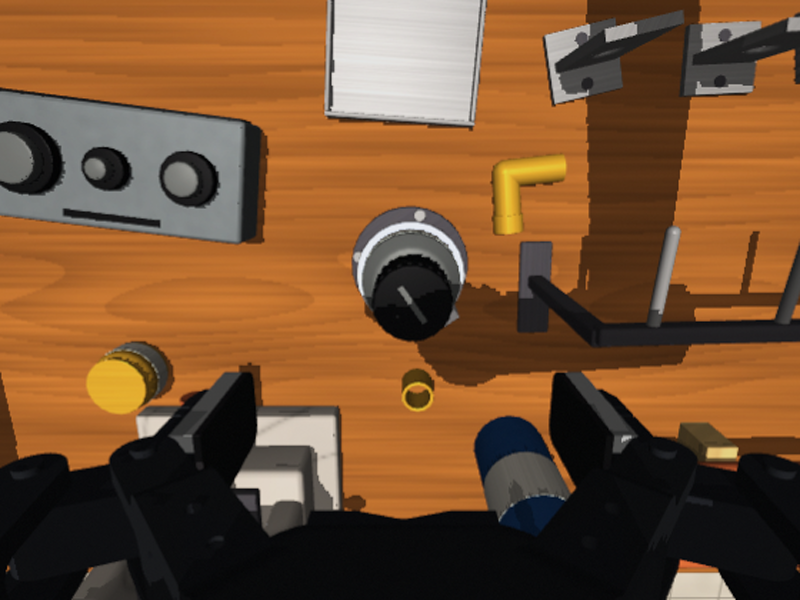

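Wrist view from the other yaw: cap top at about (412,300), indicator line at (412,304), and nothing in the way around it.

```bash
cat > s5.py <<'E'
from h import *
import pickle
cal=pickle.load(open('w3.pkl','rb'))
c3=w((412,301),.145,cal,.7); print('cap',c3.round(4))
c=np.mean([c3,[.6296,-.1136,0]],0); x,y=c[:2]
print(x,y)
env.goto([x,y,.20],q(np.pi/2)); env.wait(.2); f0=env.get_wrist_force()
hit=env.movel([x,y,.116],velocity=.08,until_force=8); print(hit,env.get_tool_pos().round(4))
env.gripper_close(); env.wait(.2)
print('open',env.get_opening(),(env.get_wrist_force()-f0).round(1),env.get_ft_torque().round(2),env.get_tool_pos().round(4))
E
python3 s5.py
```

```text
cap [ 0.6307 -0.108   0.145 ]
0.6301421530155398 -0.11080448861089609
False [ 0.6306 -0.1108  0.1167]
open 0.052337500814898824 [-2.7  5.8  4.8] [1.62 0.44 0.03] [ 0.6305 -0.11    0.1169]
```

```bash
cat > s6.py <<'E'
from h import *
f0=env.get_wrist_force()
z0=env.get_tool_pos()[2]
env.movel([.6302,-.1092,.1055],velocity=.03); env.wait(.2)
print('pressed',(env.get_tool_pos()[2]-z0).round(4),(env.get_wrist_force()-f0).round(1),env.get_ft_torque().round(2))
j0=env.inverse_kinematics([.6302,-.1092,.1055],q(np.pi/2)); j0=np.array(j0)
print(env.get_joint_pos()[5],j0[5])
for a in np.radians([20,40,60,80,95]):
    j=j0.copy(); j[5]+=a; env.set_joints(j)
    print(np.degrees(a).round(),env.get_joint_pos()[5].round(3),env.get_tool_pos().round(4),(env.get_wrist_force()-f0).round(1),env.get_ft_torque().round(2))
env.wait(.2)
print(env.get_tool_pos().round(4),env.get_opening(),env.get_joint_pos()[5],env.get_time_s())
E
python3 s6.py
```

```text
pressed -0.0065 [-6.  -2.5 14.3] [1.1  2.06 0.08]
-1.6516073079477402 -1.6517440671743902
20.0 -1.302 [ 0.6332 -0.1101  0.1104] [-0.1 -4.3 11.3] [0.63 0.56 0.07]
40.0 -0.954 [ 0.633  -0.1093  0.1104] [-1.7 -0.5 11.3] [1.3  0.8  0.09]
60.0 -0.604 [ 0.6336 -0.1096  0.1105] [ 1.4 -2.  10.4] [1.   0.48 0.03]
80.0 -0.255 [ 0.6339 -0.1096  0.1105] [ 1.1 -2.6  9.6] [0.91 0.23 0.03]
95.0 0.006 [ 0.6341 -0.1097  0.1105] [ 2.  -2.7  9.4] [0.75 0.12 0.07]
[ 0.6341 -0.1097  0.1105] 0.052352654454693316 0.006293005988900671 35.3083
```

```bash
cat > s7.py <<'E'
from h import *
import pickle
p=env.get_tool_pos()
hit=env.movel([p[0],p[1],.135],velocity=.04,until_force=35); env.wait(.2)
print(hit,env.get_tool_pos().round(4),env.get_wrist_force().round(1),env.get_opening())
if not hit:
    env.movel([p[0],p[1],.26],velocity=.15)
    env.wait(.2); print(env.get_wrist_force().round(1),env.get_opening())
cal=vision.get_calibration('wrist'); im=vision.camera('wrist'); cv2.imwrite('pics/w4.png',cv2.resize(im,(800,600),interpolation=cv2.INTER_CUBIC))
E
python3 s7.py
```

```text
False [ 0.634  -0.1097  0.1347] [-0.2  0.3 -0.6] 0.052576503059271654
[ 0.2 -0.2 -0.2] 0.05249473668143289
```

View pics/w4.png

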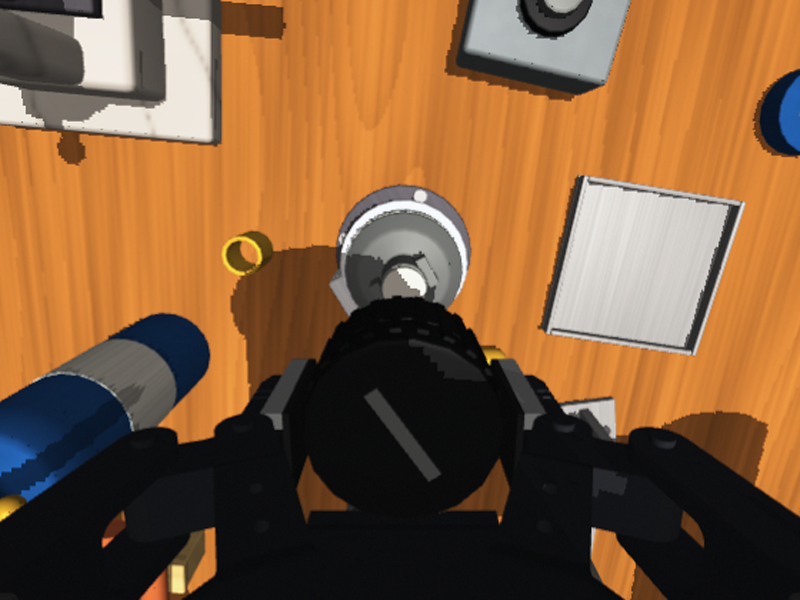

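The cap is off, held square, and its indicator hasn't moved relative to the gripper. The neck is bare at (405,280). Next I'll place it in the tray.

```bash
cat > s8.py <<'E'
from h import *
import pickle
Q=q(np.pi-.05); x,y=.4394,-.1134
env.goto([x,y,.16],Q); env.movel([x,y,.03],velocity=.12); env.wait(.2)
f0=env.get_wrist_force()
hit=env.movel([x,y,.012],velocity=.015,until_force=5); env.wait(.2)
print(hit,env.get_tool_pos().round(4),(env.get_wrist_force()-f0).round(1))
env.open_jaws(); env.wait(.2)
env.movel([x,y,.13],velocity=.08)
print(env.get_time_s())
# view brackets from yaw pi/2 (camera toward robot?) and yaw pi
env.goto([.45,.30,.36],q(np.pi)); env.wait(.3)
cal=vision.get_calibration('wrist'); im=vision.camera('wrist'); pickle.dump(cal,open('w5.pkl','wb')); cv2.imwrite('pics/w5.png',cv2.resize(im,(800,600),interpolation=cv2.INTER_CUBIC))
im=vision.camera('top'); cv2.imwrite('pics/top1.png',cv2.resize(im[150:290,90:350],(800,431),interpolation=cv2.INTER_CUBIC))
print(env.get_time_s())
E
python3 s8.py
```

```text
True [ 0.4394 -0.1133  0.0184] [-0.   0.7  6.1]
43.125
45.25
```

View pics/w5.png

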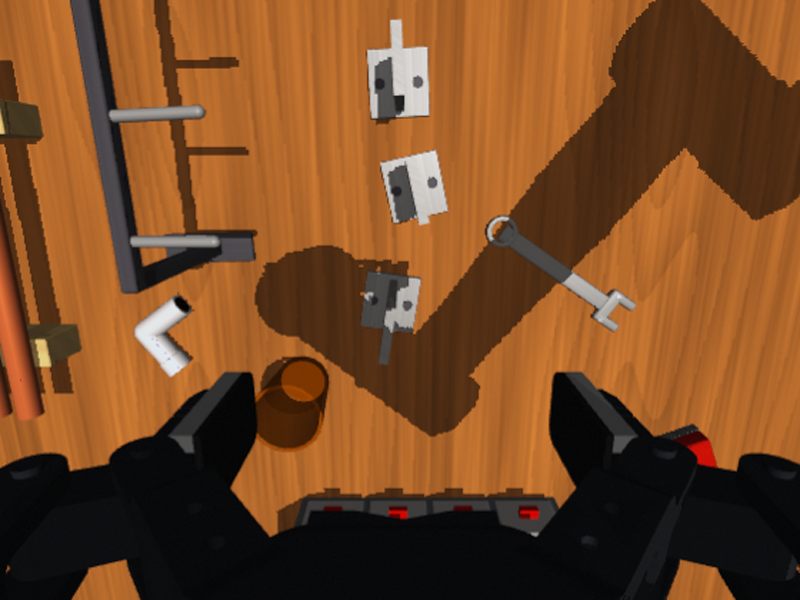

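Wrist view: three bracket feet centred at about (392,303), (413,187) and (398,83). Peg 1's tip is at (217,241) and peg 2's at (203,112). I'll check the fourth bracket in the top crop.

View pics/top1.png

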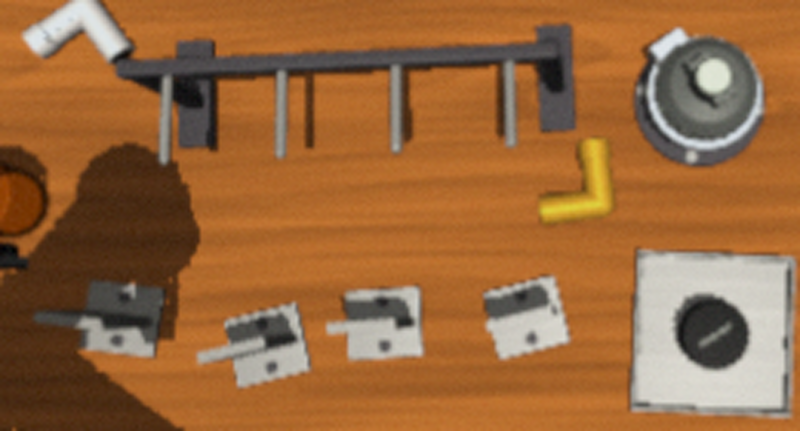

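```bash
cat > s9.py <<'E'
from h import *
import pickle
cal=pickle.load(open('w5.pkl','rb'))
F={'b1':[(370,270),(421,277),(414,334),(361,328)],'b2':[(380,162),(437,150),(448,211),(394,223)],'b3':[(367,50),(428,46),(430,119),(370,121)]}
for k,v in F.items():
    P=np.array([w(p,.008,cal,.7)[:2] for p in v]); c=P.mean(0)
    d=(P[0]-P[1])+(P[3]-P[2])
    print(k,c.round(4),'yaw',np.degrees(np.arctan2(d[1],d[0])).round(1),[np.linalg.norm(P[i]-P[(i+1)%4]).round(3) for i in range(4)])
for n,p,z in [('p1tip',(216,241),.1815),('p1base',(133,241),.170),('p2tip',(202,112),.1815),('p2base',(112,115),.170)]: print(n,w(p,z,cal,.7).round(4))
E
python3 s9.py
```

```text
b1 [0.4617 0.3701] yaw -7.4 [np.float64(0.053), np.float64(0.062), np.float64(0.057), np.float64(0.064)]
b2 [0.4381 0.252 ] yaw 11.9 [np.float64(0.056), np.float64(0.059), np.float64(0.055), np.float64(0.06)]
b3 [0.4537 0.1587] yaw 2.6 [np.float64(0.056), np.float64(0.063), np.float64(0.057), np.float64(0.062)]
p1tip [0.5727 0.2801 0.1815]
p1base [0.6336 0.2818 0.17  ]
p2tip [0.5735 0.2005 0.1815]
p2base [0.6356 0.2011 0.17  ]
```

The cap stands in the tray and the bottle is open. There are four brackets, and the pegs agree between both cameras. Now I'll hang bracket 1 on peg 1.

```bash
cat > hang.py <<'E'
from h import *
import pickle
RY=np.radians(1.56); ex=np.array([np.cos(RY),np.sin(RY)])
tips={1:(.5725,.2803),2:(.5735,.2003),3:(.576,.121),4:(.579,.042)}
def hang(c,yawdeg,peg,D=.038):
    Q=q(np.pi+np.radians(yawdeg)); x,y=c
    env.open_jaws()
    env.goto([x,y,.20],Q); env.wait(.1); f0=env.get_wrist_force()
    if env.movel([x,y,.060+D],velocity=.1,until_force=10): print('HIT',env.get_tool_pos()); return
    env.gripper_close(); env.wait(.15)
    print('grip',env.get_opening().round(4),env.get_tool_pos().round(4),(env.get_wrist_force()-f0).round(1))
    if env.get_opening()<.005: return
    env.movel([x,y,.25],velocity=.15)
    P=np.array(tips[peg])+.031*ex
    QR=q(np.pi+RY); a=P-.065*ex; b=P-.010*ex
    env.goto([*a,.25],QR); env.movel([*a,.180+D],velocity=.12); env.wait(.2)
    f1=env.get_wrist_force(); print('w',(f1-f0).round(1),env.get_opening().round(4))
    if env.movel([*b,.180+D],velocity=.06,until_force=6): print('BLOCKED',env.get_tool_pos(),(env.get_wrist_force()-f1).round(1)); return
    hit=env.movel([*b,.164+D],velocity=.02,until_force=2.5); env.wait(.1)
    print('lower',hit,(env.get_tool_pos()[2]-D).round(4),(env.get_wrist_force()-f1).round(1))
    if not hit: return
    env.open_jaws(); env.wait(.2)
    env.movel([*b,.30],velocity=.12)
    print('t',env.get_time_s())
def look(n,pos,yaw=np.pi):
    env.goto(pos,q(yaw)); env.wait(.2)
    cal=vision.get_calibration('wrist'); im=vision.camera('wrist'); pickle.dump(cal,open(n+'.pkl','wb')); cv2.imwrite(f'pics/{n}.png',cv2.resize(im,(800,600),interpolation=cv2.INTER_CUBIC))
E
python3 - <<'E'
from hang import *
hang((.4617,.3701),-7.4,1)
look('w6',[.45,.24,.36])
E
```

```text
Traceback (most recent call last):
  File "hang.py", line 11, in hang
    print('grip',env.get_opening().round(4),env.get_tool_pos().round(4),(env.get_wrist_force()-f0).round(1))
                 ^^^^^^^^^^^^^^^^^^^^^^^
AttributeError: 'float' object has no attribute 'round'
```

```bash
sed -i 's/env.get_opening().round(4)/round(env.get_opening(),4)/' hang.py
python3 - <<'E'
from hang import *
print(env.get_opening(),env.get_tool_pos())
env.open_jaws(); env.movel([.4617,.3701,.2])
hang((.4617,.3701),-7.4,1)
look('w6',[.45,.24,.36])
E
```

```text
0.006427924401842278 [0.46174605 0.37014853 0.09797485]
grip 0.0064 [0.4619 0.3702 0.0982] [-0.1 -0.8  1. ]
w [-0.8 -0.  -2.1] 0.0063
lower True 0.1702 [ 0.9 -0.9  7.6]
t 58.3667
```

View pics/w6.png

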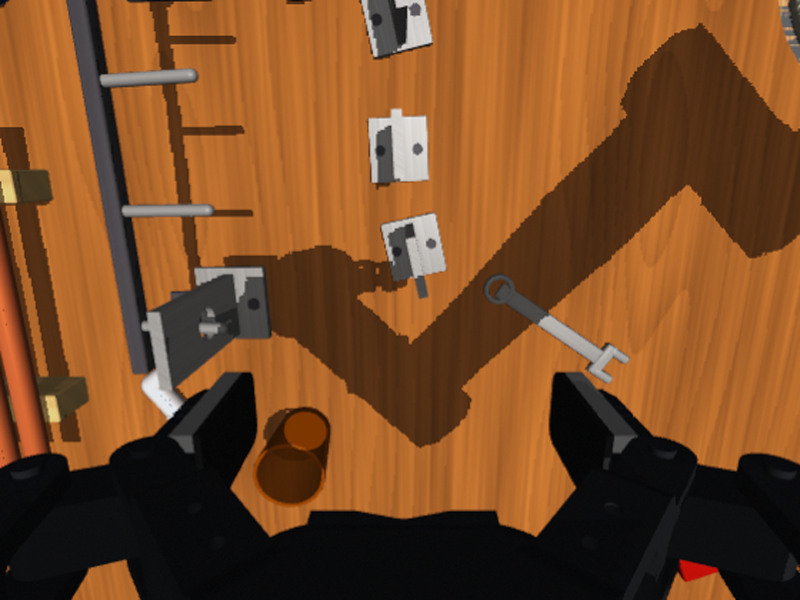

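Bracket 1 hangs on peg 1, with the peg through its hole at (210,325). Bracket 2's foot corners are (382,224), (436,213), (447,271) and (394,280), so I'll hang that one next.

```bash
cat >> hang.py <<'E'
def foot(n,v):
    cal=pickle.load(open(n+'.pkl','rb'))
    P=np.array([w(p,.008,cal,.7)[:2] for p in v]); c=P.mean(0); d=(P[0]-P[1])+(P[3]-P[2])
    yaw=np.degrees(np.arctan2(d[1],d[0])); print('foot',c.round(4),yaw.round(1),[round(float(np.linalg.norm(P[i]-P[(i+1)%4])),3) for i in range(4)]); return c,yaw
E
python3 - <<'E'
from hang import *
c,y=foot('w6',[(382,224),(436,213),(447,271),(394,280)])
hang(c,y,2)
look('w7',[.45,.14,.36])
E
```

```text
foot [0.4376 0.2519] 10.6 [0.055, 0.06, 0.055, 0.059]
grip 0.0065 [0.4376 0.252  0.098 ] [-0.6 -0.3 -0.5]
w [ 0.3 -0.5 -2.5] 0.0064
lower True 0.1703 [-0.3 -0.1  7.9]
t 68.2
```

View pics/w7.png

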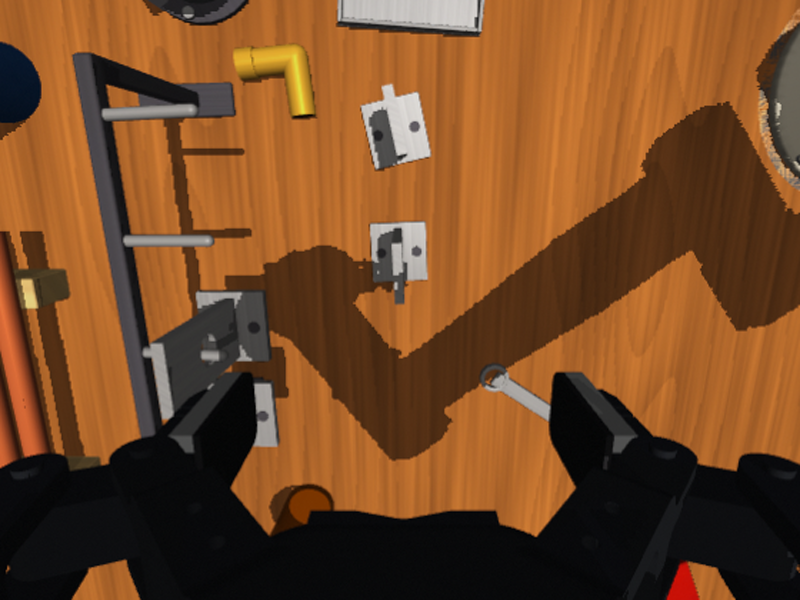

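Bracket 2 hangs on peg 2. Bracket 3's foot is at (398,252) and bracket 4's at (396,131). Peg tips 3 and 4 are at (210,240) and (195,110), which I'll use to check my peg positions.

```bash
python3 - <<'E'
from hang import *
cal=pickle.load(open('w7.pkl','rb'))
for p in [(210,240),(195,110)]: print(w(p,.1815,cal,.7).round(4))
foot('w7',[(361,105),(418,92),(430,156),(376,170)])
c,y=foot('w7',[(370,224),(425,222),(427,279),(371,284)])
hang(c,y,3)
look('w8',[.45,.10,.36])
E
```

```text
[0.5762 0.1201 0.1815]
[0.5774 0.0403 0.1815]
foot [0.456  0.0406] 13.1 [0.055, 0.059, 0.054, 0.061]
foot [0.4543 0.1576] 3.7 [0.055, 0.058, 0.058, 0.062]
grip 0.0062 [0.4545 0.1576 0.0982] [-0.4 -1.1  1. ]
w [ 0.1 -0.1 -2.5] 0.0066
lower True 0.1704 [-0.3 -0.1  7.2]
t 77.9917
```

View pics/w8.png

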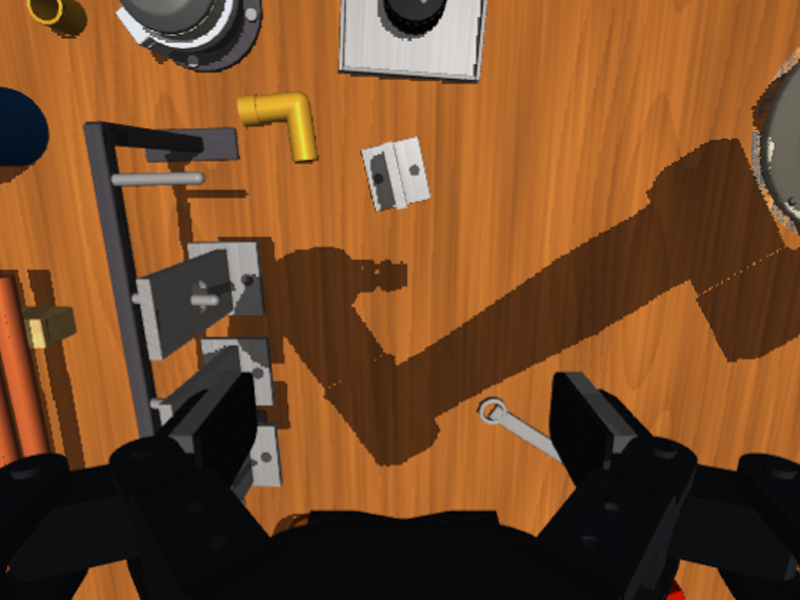

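Bracket 3 hangs on peg 3. Bracket 4 has been knocked from (0.428,0.051) to about (0.456,0.041), so I'll use its new pose: corners (361,150), (416,138), (430,198) and (376,211).

```bash
python3 - <<'E'
from hang import *
tips[4]=(.578,.041)
c,y=foot('w8',[(361,150),(416,138),(430,198),(376,211)])
hang(c,y,4)
look('w9',[.45,-.03,.36])
env.goto([.35,-.30,.36],q(np.pi)); env.wait(.3)
a=vision.camera('scene'); b=vision.camera('top')
cv2.imwrite('pics/fin.png',np.hstack([cv2.resize(a[100:320,180:430],(400,352)),cv2.resize(b[150:300,90:350],(400,352))]))
print(env.get_tool_pos(),env.get_time_s())
E
```

```text
foot [0.4565 0.0407] 12.6 [0.054, 0.058, 0.055, 0.06]
grip 0.0065 [0.4567 0.0407 0.0982] [0.  0.1 2.7]
w [ 0.4 -0.  -2.5] 0.0065
lower True 0.1704 [-0.7  1.   8.3]
t 87.7667
[ 0.3503024  -0.29961708  0.36002601] 90.2583
```

View pics/fin.png

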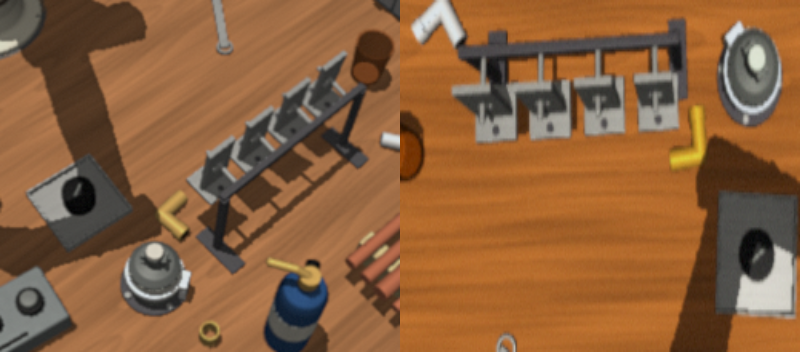

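View pics/w9.png

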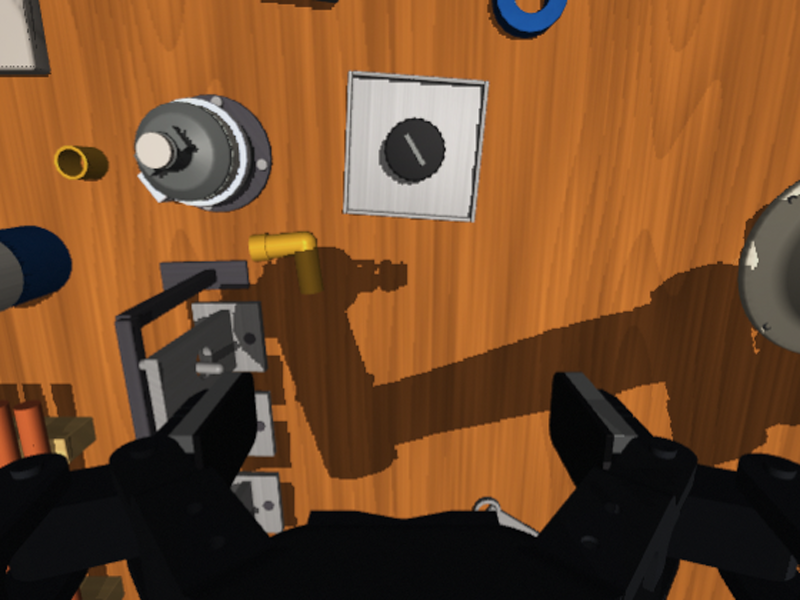

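All four brackets hang on their own pegs, and the cap stands near the tray's centre with its closed top up. I'll check that nothing is moving and then hand in.

```bash
python3 - <<'E'
from h import *
env.wait(2); a=vision.camera('scene').astype(int); env.wait(.5); b=vision.camera('scene').astype(int)
print(np.abs(a-b)[100:320,180:430].max(), (np.abs(a-b)[100:320,180:430].max(2)>40).sum()); env.finish_job(); print(env.get_time_s())
E
```

```text
33 0
the job is handed in; nothing more can be done
the job is handed in; nothing more can be done
```

I finished every step and handed the job in at about 93 s of the 208 s allowed; no verdict is reported.

- **Keys:** I pressed large, then small, then medium. The first presses stopped on force at about 66 mm. I wasn't sure they counted, so I repeated all three in order, then pressed the large key once more while logging force. That showed the full 6 mm of travel (contact at 72.4 mm, bottom at 66.2 mm), so the first presses had already gone all the way. These heights read about 4 mm above the nominal ones, probably a constant tip offset. I did not read the key joints directly.
- **Cap:** I pressed it about 6.5 mm with 10–14 N and turned it 95° counter-clockwise, and it lifted off freely. I set it on the tray floor, and the last pictures show it near the centre, closed side up.
- **Brackets:** All four were there, and each hangs on its own peg. Bracket 4 was knocked about 3 cm aside during the run, so I picked it up from its new position.
- **Last checks:** Two pictures 0.5 s apart showed no movement around the rack and tray, and the arm was clear of everything. I judged the brackets' lean and position on the pegs only by eye. No check failed at the end.

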